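# Size run on the ware board

## Task

The four bare clay figures are next for painting: stand them along the ware board in order of height, each upright in the middle of its own round fireclay disc, with the tallest at the end nearest the banding wheel and the shortest at the far end. They are brittle, so set them down gently and knock none over, and leave the finished red seated figure where it stands.

Things in the scene. Friction and masses are not known exactly. Their poses are not given: they have to be found in the camera images.
- fig_a: bare biscuit-fired figure in cream clay, standing, hooded and robed, tallest of four of the same shape: 155 mm tall, round foot 62 mm across; from 64 % to 87 % of its height (shoulders, neck and hood) it is a nearly plain column about 41 mm across, a good place to grip; about 260 g. Origin: centre of the underside; z up its height, face towards its -x.
- fig_b: bare biscuit-fired figure in cream clay, standing, hooded and robed, second tallest of four of the same shape: 130 mm tall, round foot 56 mm across; from 64 % to 87 % of its height (shoulders, neck and hood) it is a nearly plain column about 37 mm across, a good place to grip; about 180 g. Origin: centre of the underside; z up its height, face towards its -x.
- fig_c: bare biscuit-fired figure in cream clay, standing, hooded and robed, third tallest of four of the same shape: 105 mm tall, round foot 49 mm across; from 64 % to 87 % of its height (shoulders, neck and hood) it is a nearly plain column about 32 mm across, a good place to grip; about 110 g. Origin: centre of the underside; z up its height, face towards its -x.
- fig_d: bare biscuit-fired figure in cream clay, standing, hooded and robed, shortest of four of the same shape: 80 mm tall, round foot 42 mm across; from 64 % to 87 % of its height (shoulders, neck and hood) it is a nearly plain column about 28 mm across, a good place to grip; about 60 g. Origin: centre of the underside; z up its height, face towards its -x.
- disc_1: flat round fireclay disc, 84 mm across and 8 mm thick, fixed on the wooden ware board (the long low plank, 430 x 110 x 20 mm); one of four alike in a row about 98 mm apart: one end of the row (order along the board: disc_1, disc_2, disc_3, disc_4). Origin: centre of the underside, 20 mm above the bench; its upper face is 28 mm above the bench.
- disc_2: flat round fireclay disc, 84 mm across and 8 mm thick, fixed on the wooden ware board (the long low plank, 430 x 110 x 20 mm); one of four alike in a row about 98 mm apart: beside disc_1 (order along the board: disc_1, disc_2, disc_3, disc_4). Origin: centre of the underside, 20 mm above the bench; its upper face is 28 mm above the bench.
- disc_3: flat round fireclay disc, 84 mm across and 8 mm thick, fixed on the wooden ware board (the long low plank, 430 x 110 x 20 mm); one of four alike in a row about 98 mm apart: beside disc_4 (order along the board: disc_1, disc_2, disc_3, disc_4). Origin: centre of the underside, 20 mm above the bench; its upper face is 28 mm above the bench.
- disc_4: flat round fireclay disc, 84 mm across and 8 mm thick, fixed on the wooden ware board (the long low plank, 430 x 110 x 20 mm); one of four alike in a row about 98 mm apart: the other end of the row (order along the board: disc_1, disc_2, disc_3, disc_4). Origin: centre of the underside, 20 mm above the bench; its upper face is 28 mm above the bench.
- wheel: banding wheel (potter's hand turntable), fixed: flat round metal head 160 mm across on a dark iron foot, 68 mm high, off the left or the right end of the ware board (a lidded white tub of glaze stands off the other end). Origin: centre of the underside.
- seated: finished seated figure in dark red glaze, broad and round, 93 mm tall, 76 mm across, loose, standing among the bare ones; it is not part of the row. Origin: centre of the underside, z up.
Not all that is in view belongs to the job. What is shaped like the fig_b but orange or yellow is not meant.

How it is judged:
By the outcome, as a careful person would: the job done as asked, in the order asked, and still so for the second after the job is handed in, with the robot touching nothing.
It also fails if it takes over 104 s, if anything falls off the work surface, if the arm or the gripper's body presses on something with over 40 N, if the wrist force passes 120 N, or if a joint passes its speed limit or range.

## Robot

A 7-joint arm with a two-finger parallel gripper is mounted at the origin on the work surface. World frame = base frame: x ahead of the robot, y to its left, z up, the work surface at z = 0. Lengths are in mm, angles in rad, forces in N, time in s.
With the tool pointing down it reaches from about 425 to 925 mm from the base axis. Payload 6.8 kg.
Tool frame: the origin (TCP) lies at the very end of the fingers, on their centre line; the grasp point (between the pads) lies 19 mm behind it; z points along the fingers, y is the direction in which the jaws open and shut (so a half turn about z gives the same grasp; the last joint's range is limited). The gripper opens to 88 mm and grips with 3 to 60 N. Pads are 20 mm wide; open, the fingers measure 115 mm over their backs; the gripper's body (75 mm by 178 mm) begins 61 mm behind the grasp point.
Start: joints at [1.237, 0.477, 0.022, 1.555, -0.011, 1.109, -0.083], TCP at [151.131, -657.881, 222.664] pointing down, gripper open.
Joint ranges: [-2.96, 2.96], [-0.34, 2.1], [-1.41, 1.46], [0.24, 2.44], [-1.37, 4.51], [0.17, 1.92], [-2.96, 2.96]. Speed limits (rad/s): [2.39, 2.39, 3.14, 3.14, 3.14, 3.14, 3.14].

## Interface

Orientations are given as a 3x3 rotation matrix whose columns are the frame's x, y, z axes.
In Python, from rig import robot, eyes gives the robot as it stands.
- The arm moves only by the tool move_arm, never from a script. Its argument "series" is text: rows parted by semicolons, each of 4 numbers parted by spaces: the shift along the tool's x, y, z in cm, then the turn about the tool's z in rad. A call has 1 to 8 rows; each row is the pose to reach, as a shift and turn from the pose commanded when the call began, along the tool's axes at that moment; what a row does not reach only later rows make up. A row lasts 1/10 s, in which the tool goes at most 50 mm and 8.59 degrees, less where a joint would pass 70% of its speed; a pose out of reach is approached as far as the arm can. A call with a gripper value outside its range is refused whole. "grip" is the finger opening in cm, from 0 to 8.78, set as the call begins (left out, the last holds). The fingers move at their own pace and stop on an object; "squeeze" is the grip in N (left out, the last holds). Time passes only in rows, so rows that repeat a pose let the fingers close. It gives the time, the measured TCP pose, the force and the opening at its end, in the units of the state.
- robot.read_state(): the state, without advancing time (a new reading comes with each control period).
- eyes.read_camera(name): name is "scene" or "top"; returns the picture (420x560x3 uint8, blue, green, red); there is no depth.
- eyes.camera_params(name): a dict with "vfov" (degrees; the focal length in pixels is half the picture's height over the tangent of half this angle, whatever the lens; pixels are square), "cx", "cy" (the principal point, pixels), "world_to_cam" (4x4, takes a point from world to camera coordinates). Camera axes: x right, y down, z forward; pixel columns grow to the right and rows downward; lengths in mm; the calibration is good to about 2 mm. A picture is of the moment at which its call begins. camera_params takes no time and is no camera call.
- robot.finish_job(): hands the job in, once; it reports no verdict.
The state is a dict: "time": time; "joints": joint angles; "qd": joint speeds; "joint_torque": joint torques, N m; "tool_pos": TCP position; "orientation": TCP orientation; "wrist_force": force on the tool from outside, world axes, zero at the start; "wrist_torque": the same for the moment, N m; "width": finger opening in mm.
Only numpy, scipy, OpenCV 4.12 (cv2) and the standard library are available. Lean on these libraries where they do the work, as an engineer would, in place of code of your own. Each camera call takes 0.05 s, during which the arm holds its last target. There are 200 camera calls.

## Working session

There is one attempt and no reset: what is moved stays moved. The work goes in short steps, Python scripts to look and compute and a tool call to move; the robot and the scene stay as the last step left them, time stands still between calls to the robot, and variables do not carry over. Pictures are saved under pics/ and viewed, about 12 in all and at most 16, crops included, and the job is handed in when it is done.

Besides the shell and the picture viewer there is one more tool, called after ">>>" in YAML: its name, and indented under it one key for each argument. move_arm: Moves the arm, as the interface text tells. Its arguments: {"type":"object","properties":{"series":{"type":"string"},"grip":{"type":"number"},"squeeze":{"type":"number"}},"required":["series"]}

```bash
mkdir -p pics; ls; python3 - <<'E'
from rig import robot, eyes
import cv2
for n in("scene","top"):
    cv2.imwrite(f"pics/{n}0.png",eyes.read_camera(n)); p=eyes.camera_params(n); print(n,p)
s=robot.read_state(); print(s)
E
```

```text
pics
scene {'vfov': 43.573750208569436, 'cx': 284.3351733006736, 'cy': 219.82858268172654, 'world_to_cam': array([[-1.26579657e-01,  9.91945967e-01,  4.55939038e-03,
         8.93750964e+01],
       [ 6.51052157e-01,  8.65451545e-02, -7.54082903e-01,
        -3.18125391e+02],
       [-7.48404088e-01, -9.24831543e-02, -6.56763418e-01,
         1.70903073e+03],
       [ 0.00000000e+00,  0.00000000e+00,  0.00000000e+00,
         1.00000000e+00]])}
top {'vfov': 46.28150692228152, 'cx': 283.3232291809474, 'cy': 207.8458866942285, 'world_to_cam': array([[ 2.33852499e-02, -9.99707258e-01,  6.20719239e-03,
        -2.64795301e+01],
       [-9.90328281e-01, -2.40143169e-02, -1.36649948e-01,
         5.33622533e+02],
       [ 1.36759006e-01, -2.95156498e-03, -9.90599951e-01,
         1.20462178e+03],
       [ 0.00000000e+00,  0.00000000e+00,  0.00000000e+00,
         1.00000000e+00]])}
{'time': 0.1, 'joints': array([ 1.23691396,  0.47767566,  0.02234293,  1.55630115, -0.01153269,
        1.10926787, -0.08312861]), 'qd': array([-0.00061481, -0.00219629, -0.00025285, -0.00313121,  0.00048922,
        0.00224443, -0.00118963]), 'joint_torque': array([ 4.47094077e-03, -5.84091425e+01,  1.54038627e+00, -2.73312360e+01,
       -5.41596289e-02,  1.31276267e-02,  7.88809189e-05]), 'tool_pos': array([ 150.99885439, -657.3718102 ,  221.82865139]), 'orientation': array([[ 9.74624364e-01,  2.23846320e-01, -4.18039562e-04],
       [ 2.23846697e-01, -9.74623264e-01,  1.46610505e-03],
       [-7.92488617e-05, -1.52247848e-03, -9.99998838e-01]]), 'wrist_force': array([ 1.07135842,  0.25307869, -0.14122143]), 'wrist_torque': array([-0.01182866, -0.0248541 ,  0.03038054]), 'width': 87.71568957925868}
```

View pics/scene0.png

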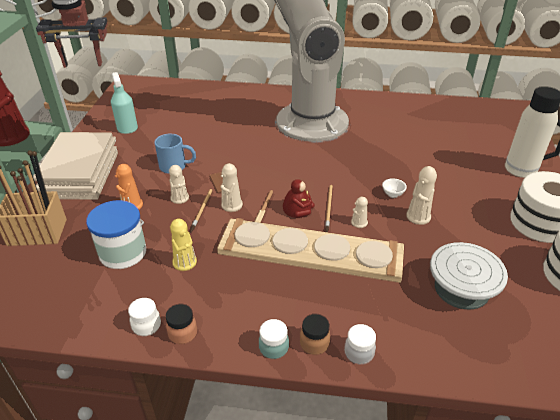

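View pics/top0.png

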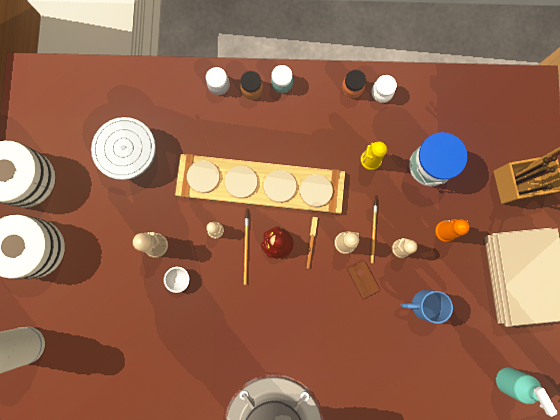

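The scene view shows the wheel at the +y end, with fig_a at (424,195), d (360,212), b (230,187) and c (178,184). I'll enlarge both views to read pixels.

```bash
python3 - <<'E'
import cv2
def crop(n,x0,y0,x1,y1,f,out):
    im=cv2.resize(cv2.imread(f"pics/{n}0.png")[y0:y1,x0:x1],None,fx=f,fy=f,interpolation=cv2.INTER_CUBIC)
    for x in range((x0+19)//20*20,x1,20): cv2.line(im,((x-x0)*f,0),((x-x0)*f,6),(0,255,0),1); cv2.putText(im,str(x),((x-x0)*f,16),0,.35,(255,255,255),1)
    for y in range((y0+19)//20*20,y1,20): cv2.line(im,(0,(y-y0)*f),(6,(y-y0)*f),(0,255,0),1); cv2.putText(im,str(y),(8,(y-y0)*f+4),0,.35,(255,255,255),1)
    cv2.imwrite(out,im)
crop("top",130,145,390,265,3,"pics/topc.png")
crop("scene",160,150,445,280,1*2+0,"pics/scc.png")
im=cv2.imread("pics/top0.png")
import numpy as np
crop("scene",160,155,250,220,8,"pics/sc_bc.png")
crop("scene",345,155,445,235,8,"pics/sc_ad.png")
E
```

```text
(no output)
```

View pics/topc.png

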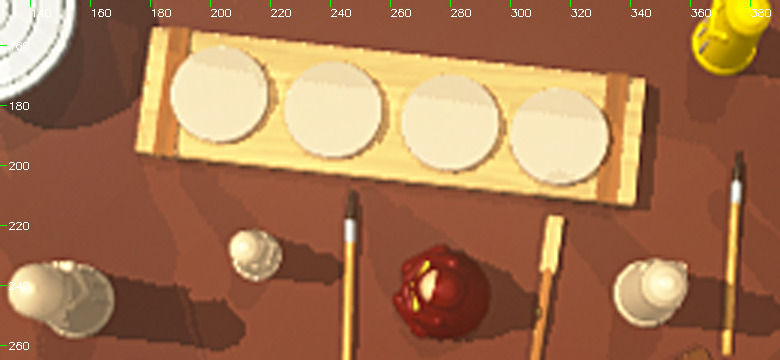

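View pics/sc_bc.png

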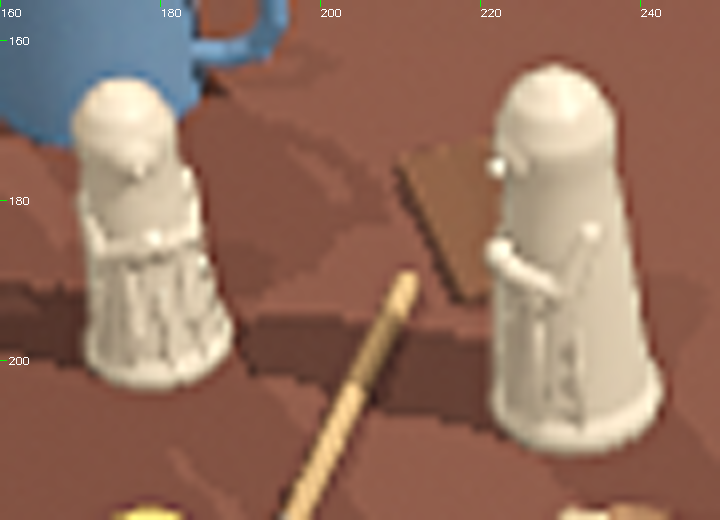

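View pics/sc_ad.png

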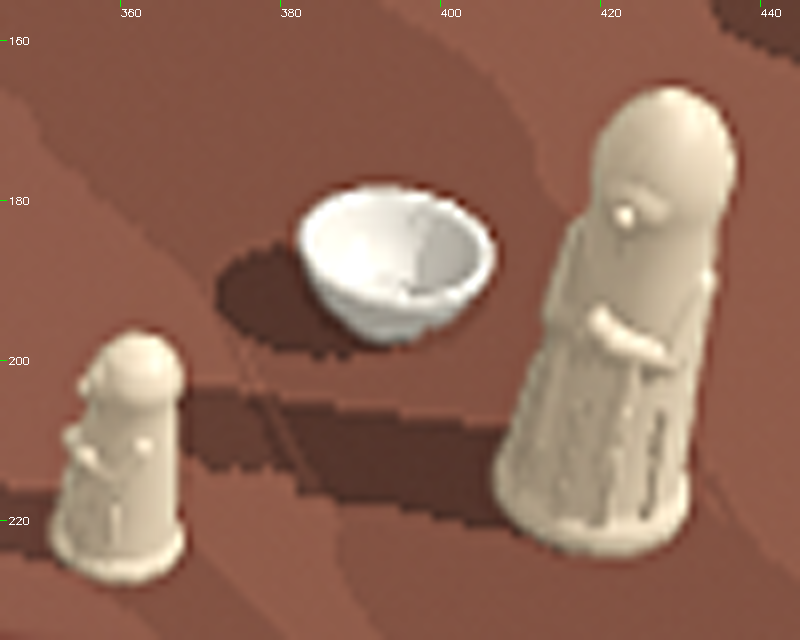

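```bash
cat > h.py <<'E'
from rig import robot, eyes
import numpy as np
P={n:eyes.camera_params(n) for n in("scene","top")}
def proj(n,X):
    p=P[n];X=np.atleast_2d(X);c=X@p["world_to_cam"][:3,:3].T+p["world_to_cam"][:3,3]
    f=210/np.tan(np.radians(p["vfov"]/2))
    return np.c_[p["cx"]+f*c[:,0]/c[:,2],p["cy"]+f*c[:,1]/c[:,2]]
def back(n,uv,z):
    p=P[n];R=p["world_to_cam"][:3,:3];t=p["world_to_cam"][:3,3];f=210/np.tan(np.radians(p["vfov"]/2))
    d=R.T@np.array([(uv[0]-p["cx"])/f,(uv[1]-p["cy"])/f,1]);o=-R.T@t
    return o+d*(z-o[2])/d[2]
def circ(n,x,y,z,r):
    a=np.linspace(0,2*np.pi,90);return proj(n,np.c_[x+r*np.cos(a),y+r*np.sin(a),z+0*a])
E
python3 - <<'E'
from h import *
from scipy.optimize import least_squares
D=[back("top",u,28)[:2] for u in[(203.3,176.3),(241,181.7),(280.3,186),(316.7,190.3)]]
print(np.round(D,1),np.linalg.norm(np.diff(D,axis=0),axis=1))
S=[back("scene",u,28)[:2] for u in[(375,254),(332,246),(290,239.5),(252,233)]]
print(np.round(S,1),np.linalg.norm(np.diff(S,axis=0),axis=1))
for nm,H,ft,cd,topc,L,R,B,T in[("a",155,62,41,(142.5,242.5),406.7,431.3,224.3,166),("b",130,56,37,(351.3,239.7),221.3,242.8,211.6,163.3),("c",105,49,32,(409,247.5),170.6,189.1,203.5,164.8),("d",80,42,28,(212.3,227),351.3,368.1,227.8,196.5)]:
    r=cd/2
    def res(q):
        c=circ("scene",*q,3,ft/2);b=circ("scene",*q,0,ft/2)[:,1].max()
        up=np.linalg.inv(P["scene"]["world_to_cam"])[:3,1]
        h=proj("scene",np.array([*q,H-r])-up*r)[0,1]
        t=proj("top",[*q,H-r])[0]
        return [c[:,0].min()-L,c[:,0].max()-R,b-B,h-T,*(t-topc)]
    s=least_squares(res,[500,0]);print(nm,s.x.round(1),np.round(s.fun,1),"scene-foot z0",back("scene",((L+R)/2,B-5),0)[:2].round(0),"top",back("top",topc,H-r)[:2].round(1))
print(back("scene",(467,268),68),back("top",(123,147),68),back("top",(275,240),60),back("scene",(299,200),50))
E
```

```text
[[612.  193.3]
 [600.3  96.2]
 [591.6  -4.7]
 [582.7 -98.1]] [ 97.79058071 101.28554328  93.76927398]
[[615.6 199.1]
 [602.1  99.2]
 [592.9  -1. ]
 [582.3 -94.3]] [100.83358515 100.60587835  93.92030657]
a [433.3 312.4] [-0.9 -1.   0.  -0.4 -1.8 -0.5] scene-foot z0 [445. 315.] top [432.4 308.3]
b [ 451.4 -172.9] [-0.5 -0.7  0.2 -0.2 -1.   0.2] scene-foot z0 [ 458. -170.] top [ 452.  -175.3]
c [ 439.  -316.5] [-0.1 -0.1 -0.1 -0.5 -0.2 -0.3] scene-foot z0 [ 443. -316.] top [ 438.3 -316.9]
d [477.7 162.2] [-0.6 -0.7  0.3  0.2 -1.2  0.3] scene-foot z0 [478. 164.] top [478.5 159.2]
[673.90346453 389.54120509  68.        ] [673.55588391 390.55088976  68.        ] [450.69461876   4.87586784  60.        ] [468.85470498   6.77384454  50.        ]
```

```bash
cat >> h.py <<'E'
def go(x,y,z,yawdeg,frm=None):
    "shift in tool cm + turn from measured state (or from frm=(pos,R)) ; yaw = heading of tool x axis"
    s=robot.read_state(); p,R=(s["tool_pos"],s["orientation"]) if frm is None else frm
    yaw=np.arctan2(R[1,0],R[0,0]); t=-((np.radians(yawdeg)-yaw+np.pi)%(2*np.pi)-np.pi)
    print("row:",*np.round(R.T@(np.array([x,y,z])-p)/10,2),round(t,3))
E
python3 - <<'E'
from h import *
go(480,-350,230,50); go(480,-100,230,90); go(478,161,230,90)
E
```

```text
row: 38.95 -22.59 -0.79 -0.647
row: 44.54 -46.96 -0.75 -1.345
row: 50.19 -72.44 -0.71 -1.345
```

>>> move_arm:
  series: "39 -22.6 -0.8 -0.65;39 -22.6 -0.8 -0.65;39 -22.6 -0.8 -0.65;39 -22.6 -0.8 -0.65;39 -22.6 -0.8 -0.65;39 -22.6 -0.8 -0.65;39 -22.6 -0.8 -0.65;39 -22.6 -0.8 -0.65"

```text
time: 0.9
tool_pos: [444.4, -383.4, 229.6]
orientation: [[0.641, 0.768, -0.0], [0.768, -0.641, 0.0], [-0.0, -0.0, -1.0]]
wrist_force: [1.2, -0.5, -0.4]
width: 87.8
```

```bash
python3 - <<'E'
from h import *
s=robot.read_state();print(s["tool_pos"],s["joints"],s["time"])
go(478,161,200,90)
E
```

```text
[ 444.38987654 -383.35825171  229.5950055 ] [ 0.80726396  0.34050565 -0.25489566  1.75053221  0.09661848  1.06316204
 -0.17599534] 0.9
row: 43.95 -32.29 2.97 -0.695
```

>>> move_arm:
  series: "44 -32.3 2 -0.695;44 -32.3 2 -0.695;44 -32.3 2 -0.695;44 -32.3 2 -0.695;44 -32.3 2 -0.695;44 -32.3 2 -0.695;44 -32.3 2 -0.695;44 -32.3 2 -0.695"

```text
time: 1.7
tool_pos: [467.7, 15.7, 215.0]
orientation: [[0.0, 1.0, 0.0], [1.0, -0.0, -0.0], [-0.0, 0.0, -1.0]]
wrist_force: [1.0, -0.7, -0.8]
width: 87.5
```

```bash
python3 - <<'E'
from h import *
s=robot.read_state();print(s["tool_pos"],s["joints"],s["time"])
go(478,161,110,90)
E
```

```text
[467.68499017  15.70483647 215.01480832] [ 0.3900185   0.19650204 -0.62012191  2.00793072  0.13777305  0.97751056
 -0.29880252] 1.7
row: 14.53 1.02 10.5 -0.0
```

>>> move_arm:
  series: "14.5 1 4 0;14.5 1 8 0;14.5 1 10.5 0;14.5 1 10.5 0;14.5 1 10.5 0;14.5 1 10.5 0"

```text
time: 2.3
tool_pos: [477.7, 158.8, 109.8]
orientation: [[-0.001, 1.0, -0.002], [1.0, 0.001, -0.001], [-0.001, -0.002, -1.0]]
wrist_force: [1.0, -0.5, -0.0]
width: 88.0
```

```bash
python3 - <<'E'
from h import *
import cv2
s=robot.read_state();print(s["tool_pos"],s["joints"].round(2),s["time"])
p=s["tool_pos"]
a=eyes.read_camera("scene");b=eyes.read_camera("top")
cv2.imwrite("pics/s1.png",a)
tip=proj("scene",p)[0];tt=proj("top",p)[0];print(tip,tt)
A=cv2.resize(a[130:240,320:420],None,fx=4,fy=4,interpolation=2);B=cv2.resize(b[180:290,160:260],None,fx=4,fy=4,interpolation=2)
for im,q,o in((A,tip,(320,130)),(B,tt,(160,180))):
    c=tuple(int(4*(q[i]-o[i])+2) for i in(0,1)); cv2.drawMarker(im,c,(0,255,0),0,12,1)
cv2.imwrite("pics/c1.png",np.hstack([A,B]))
E
```

```text
[477.68427859 158.78790503 109.76186708] [ 0.07  0.42 -0.63  2.03  0.34  0.8  -0.75] 2.3
[361.98245623 188.19331459] [209.93266098 225.51787913]
```

View pics/c1.png

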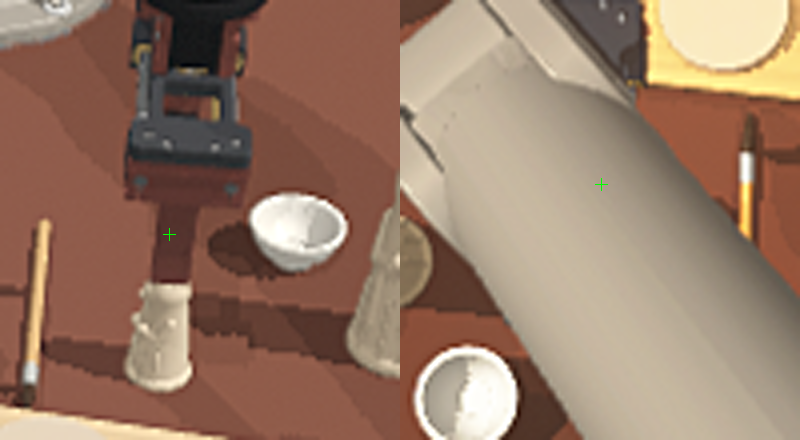

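```bash
python3 - <<'E'
from h import *
p=robot.read_state()["tool_pos"]
print(proj("scene",[[p[0]+dx,p[1],p[2]+dz] for dx in(44,57) for dz in(0,20)]))
for y in(158,160,162,164): print(y,circ("scene",478,y,3,21)[:,0].min(),circ("scene",478,y,3,21)[:,0].max())
E
```

```text
[[361.28853154 199.44370224]
 [362.15841285 192.71326107]
 [361.19361546 202.92459865]
 [362.06947397 196.1777913 ]]
158 349.10020339765913 365.7131600639626
160 349.8892296279967 366.50679271735845
162 350.6784743353856 367.3006457639687
164 351.4679376105809 368.0947192956115
```

>>> move_arm:
  series: "0.2 0 2 0;0.2 0 4 0;0.2 0 6 0;0.2 0 6.9 0;0.2 0 6.9 0;0.2 0 6.9 0"

```text
time: 3.0
tool_pos: [479.0, 160.7, 42.1]
orientation: [[0.001, 1.0, 0.001], [1.0, -0.001, 0.0], [0.0, 0.001, -1.0]]
wrist_force: [0.7, 0.4, 0.3]
width: 88.1
```

>>> move_arm:
  series: "0 0 0 0;0 0 0 0;0 0 0 0;0 0 0 0;0 0 0 0;0 0 0 0;0 0 0 0"
  grip: 2
  squeeze: 12

```text
time: 3.7
tool_pos: [478.1, 161.0, 41.1]
orientation: [[-0.0, 1.0, -0.0], [1.0, 0.0, -0.0], [-0.0, -0.0, -1.0]]
wrist_force: [-0.5, 0.4, 0.1]
width: 35.4
```

>>> move_arm:
  series: "0 0 0 0;0 0 0 0;0 0 0 0;0 0 0 0"

```text
time: 4.1
tool_pos: [478.1, 160.9, 41.1]
orientation: [[-0.0, 1.0, -0.0], [1.0, 0.0, -0.0], [-0.0, -0.0, -1.0]]
wrist_force: [0.7, -0.4, -0.5]
width: 29.7
```

>>> move_arm:
  series: "0 0 0 0;0 0 -1 0;0 0 -4 0;0 0 -8 0;0 0 -12 0;0 0 -12 0;0 0 -12 0"

```text
time: 4.8
tool_pos: [478.7, 161.0, 162.3]
orientation: [[0.0, 1.0, 0.003], [1.0, -0.0, 0.0], [0.0, 0.003, -1.0]]
wrist_force: [-0.8, 0.1, -1.1]
width: 29.4
```

```bash
python3 - <<'E'
from h import *
import cv2
s=robot.read_state();print(s["tool_pos"],s["width"],s["time"])
a=eyes.read_camera("scene");cv2.imwrite("pics/s2.png",a)
A=a[120:280,210:450]
cv2.imwrite("pics/c2.png",cv2.resize(A,None,fx=3,fy=3,interpolation=2))
go(583,-97,140,90)
E
```

```text
[478.72645516 161.00369513 162.32393776] 29.40123573073848 4.8
row: -25.75 10.52 2.13 -0.0
```

View pics/c2.png

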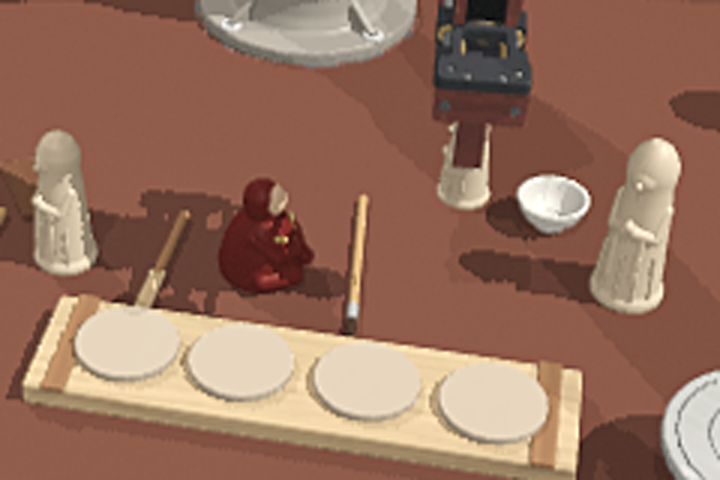

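```bash
python3 - <<'E'
from h import *
p=robot.read_state()["tool_pos"]
c=circ("scene",p[0],p[1],123,21);print("pred foot",c[:,0].min(),c[:,0].max(),c[:,1].max(),"obs",210+438/3,210+491/3,120+209/3)
print("finger",proj("scene",[[p[0]+20,p[1],p[2]]]),"obs",210+471/3,120+166/3)
for u in[(252.3,234.3),(290.3,240.3),(332.7,246.7),(374.7,254)]: print(back("scene",u,28).round(1))
E
```

```text
pred foot 354.471473700357 372.14785626593454 189.30131082491573 obs 356.0 373.66666666666663 189.66666666666669
finger [[364.8770739 175.9422628]] obs 367.0 175.33333333333334
[586.7 -92.8  28. ]
[595.6   0.   28. ]
[604.2 100.9  28. ]
[615.7 198.4  28. ]
```

>>> move_arm:
  series: "-4 3 0 0;-8.5 6.5 0 0;-13 10.5 0 0;-18 10.6 0 0;-22 10.6 0 0;-25 10.6 1 0;-25.8 10.6 2 0;-25.8 10.6 2 0"

```text
time: 5.65
tool_pos: [581.9, -98.6, 138.0]
orientation: [[0.003, 1.0, -0.006], [1.0, -0.003, 0.001], [0.001, -0.006, -1.0]]
wrist_force: [-0.5, 0.5, 0.1]
width: 29.1
```

>>> move_arm:
  series: "0 0 0 0;0 0 0 0"

```text
time: 5.85
tool_pos: [584.3, -94.4, 141.3]
orientation: [[-0.003, 1.0, 0.0], [1.0, 0.003, 0.001], [0.001, 0.0, -1.0]]
wrist_force: [-0.0, 0.1, -0.7]
width: 29.3
```

```bash
python3 - <<'E'
from h import *
go(584.5,-97,75,90);go(584.5,-97,69.5,90)
E
```

```text
row: -0.27 0.02 6.63 0.003
row: -0.27 0.02 7.18 0.003
```

>>> move_arm:
  series: "0 0 2 0;0 0 4 0;0 0 5.5 0;0 0 6.3 0;0 0 6.6 0;0 0 6.8 0;0 0 6.9 0;0 0 7 0"

```text
time: 6.65
tool_pos: [584.6, -97.1, 71.7]
orientation: [[0.0, 1.0, 0.001], [1.0, -0.0, -0.0], [-0.0, 0.001, -1.0]]
wrist_force: [1.2, 0.0, -0.2]
width: 29.4
```

>>> move_arm:
  series: "0 0 0.05 0;0 0 0.1 0;0 0 0.15 0;0 0 0.2 0;0 0 0.2 0"

```text
time: 7.15
tool_pos: [584.1, -97.0, 69.1]
orientation: [[0.0, 1.0, -0.0], [1.0, -0.0, 0.0], [0.0, -0.0, -1.0]]
wrist_force: [0.2, -1.3, -0.2]
width: 29.8
```

>>> move_arm:
  series: "0 0 0.05 0;0 0 0.05 0;0 0 0.05 0;0 0 0.05 0;0 0 0.05 0;0 0 0.05 0"
  grip: 5

```text
time: 7.75
tool_pos: [584.2, -97.0, 68.6]
orientation: [[-0.0, 1.0, 0.0], [1.0, 0.0, -0.0], [-0.0, 0.0, -1.0]]
wrist_force: [0.5, -0.0, -0.7]
width: 50.1
```

>>> move_arm:
  series: "0 0 -1 0;0 0 -4 0;0 0 -9 0;0 0 -14 0;0 0 -14 0"
  grip: 8.5

```text
time: 8.25
tool_pos: [588.5, -96.5, 216.7]
orientation: [[-0.0, 1.0, 0.013], [1.0, 0.0, -0.002], [-0.002, 0.013, -1.0]]
wrist_force: [0.8, 0.8, 0.3]
width: 84.0
```

```bash
python3 - <<'E'
from h import *
go(520,-317,200,90);go(439,-317,200,90); go(439,-317,200,45)
E
```

```text
row: -22.04 -6.88 1.62 0.0
row: -22.04 -14.98 1.52 0.0
row: -22.04 -14.98 1.52 0.785
```

>>> move_arm:
  series: "-22 -14.5 2.5 1.05;-22 -14.5 2.5 1.05;-22 -14.5 2.5 1.05;-22 -14.5 2.5 1.05;-22 -14.5 2.5 1.05;-22 -14.5 2.5 1.05;-22 -14.5 2.5 1.05;-22 -14.5 2.5 1.05"

```text
time: 9.05
tool_pos: [438.8, -317.5, 183.9]
orientation: [[0.869, 0.495, 0.0], [0.495, -0.869, -0.0], [0.0, 0.0, -1.0]]
wrist_force: [0.4, 0.1, 0.6]
width: 85.3
```

>>> move_arm:
  series: "0 0 0 0;0 0 0 0"
  grip: 8.7

```text
time: 9.25
tool_pos: [439.7, -316.3, 183.8]
orientation: [[0.865, 0.501, 0.0], [0.501, -0.865, 0.0], [0.0, 0.0, -1.0]]
wrist_force: [-0.4, 1.1, -0.2]
width: 86.8
```

```bash
python3 - <<'E'
from h import *
import cv2
s=robot.read_state();print(s["tool_pos"],s["joints"].round(2),s["time"])
go(439,-317.5,120,30);go(439,-317.5,64,30)
a=eyes.read_camera("scene");cv2.imwrite("pics/s3.png",a)
A=cv2.resize(a[110:270,110:310],None,fx=4,fy=4,interpolation=2)[:600]
c=circ("scene",439,-317.5,0,24.5)+[1.3,0]
cv2.polylines(A,[((c-[110,110])*4).astype(int)],True,(0,255,0),1)
c=circ("scene",584.5,-97,28,21)+[1.4,0]
cv2.polylines(A,[((c-[110,110])*4).astype(int)],True,(0,255,0),1)
cv2.imwrite("pics/c3.png",A)
E
```

```text
[ 439.68654381 -316.2879802   183.76816569] [ 0.76  0.32 -0.3   1.9   0.12  0.94 -0.64] 9.25
row: -0.12 0.07 6.38 0.002
row: -0.12 0.07 11.98 0.002
```

View pics/c3.png

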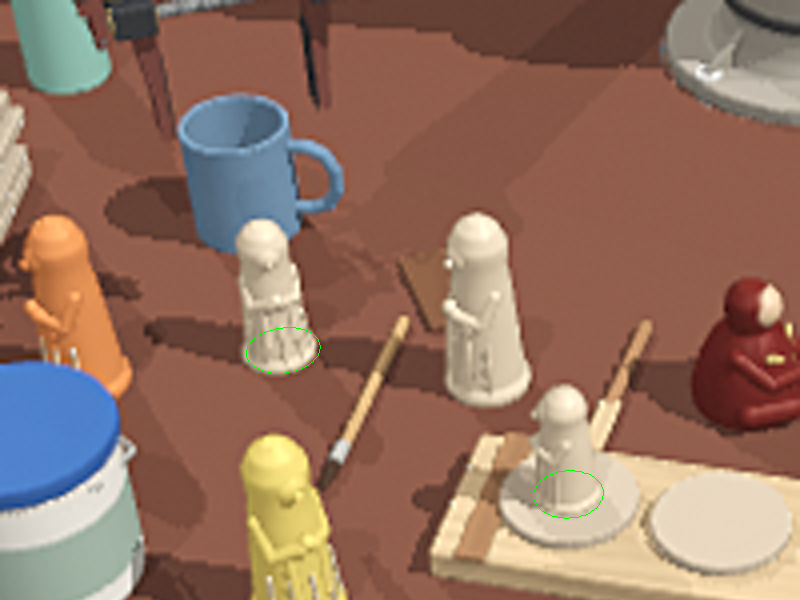

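>>> move_arm:
  series: "-0.1 0.1 3 0;-0.1 0.1 6.5 0;-0.1 0.1 9.5 0;-0.1 0.1 11 0;-0.1 0.1 12 0;-0.1 0.1 12 0"

```text
time: 9.9
tool_pos: [438.4, -317.7, 62.6]
orientation: [[0.867, 0.499, -0.002], [0.499, -0.867, 0.001], [-0.001, -0.002, -1.0]]
wrist_force: [-0.2, 0.6, -0.2]
width: 87.0
```

>>> move_arm:
  series: "0 0 0 0;0 0 0 0;0 0 0 0;0 0 0 0;0 0 0 0;0 0 0 0;0 0 0 0;0 0 0 0"
  grip: 2.2
  squeeze: 14

```text
time: 10.7
tool_pos: [438.8, -318.4, 63.6]
orientation: [[0.867, 0.498, 0.0], [0.498, -0.867, -0.0], [-0.0, 0.0, -1.0]]
wrist_force: [0.1, 0.1, -0.1]
width: 31.9
```

>>> move_arm:
  series: "0 0 0 0;0 0 0 0;0 0 0 0;0 0 0 0"

```text
time: 11.1
tool_pos: [438.8, -318.4, 63.6]
orientation: [[0.867, 0.498, 0.0], [0.498, -0.867, -0.0], [-0.0, 0.0, -1.0]]
wrist_force: [-0.0, -0.5, -0.1]
width: 32.1
```

>>> move_arm:
  series: "0 0 -1 0;0 0 -5 0;0 0 -10 0;0 0 -15 0;0 0 -15 0"

```text
time: 11.6
tool_pos: [442.6, -320.2, 221.3]
orientation: [[0.867, 0.497, 0.011], [0.497, -0.867, -0.007], [0.006, 0.011, -1.0]]
wrist_force: [0.2, 0.3, -0.8]
width: 31.8
```

```bash
python3 - <<'E'
from h import *
s=robot.read_state();print(s["width"])
c=(np.array([438.8,-318.4,213.6]),s["orientation"])
go(593.3,-3.8,213,90,c)
E
```

```text
31.814267965072965
row: 29.05 -19.61 0.01 -1.05
```

>>> move_arm:
  series: "3 -2 0 -0.1;7 -4.7 0 -0.25;11 -7.4 0 -0.4;15 -10.1 0 -0.55;19 -12.8 0 -0.7;23 -15.5 0 -0.85;26.5 -18 0 -1;29 -19.6 0 -1.05"

```text
time: 12.4
tool_pos: [593.1, -0.2, 213.6]
orientation: [[-0.008, 1.0, -0.0], [1.0, 0.008, 0.001], [0.001, -0.0, -1.0]]
wrist_force: [-0.4, -0.6, -0.6]
width: 31.9
```

>>> move_arm:
  series: "0 0 0 0;0 0 0 0;0 0 0 0;0 0 0 0"

```text
time: 12.8
tool_pos: [592.3, -5.9, 213.5]
orientation: [[0.003, 1.0, -0.001], [1.0, -0.003, -0.001], [-0.001, -0.0, -1.0]]
wrist_force: [-0.2, 0.5, -1.8]
width: 31.9
```

```bash
python3 - <<'E'
from h import *
print(robot.read_state()["joints"].round(2));go(593.3,-3.8,91.6,90)
E
```

```text
[ 0.38  0.42 -0.62  1.74  0.27  1.07 -0.33]
row: 0.23 0.1 12.19 -0.003
```

>>> move_arm:
  series: "0 0 3 0;0 0 6 0;0 0 9 0;0 0 10.5 0;0 0 11.3 0;0 0 11.6 0;0 0 11.8 0;0 0 12 0"

```text
time: 13.6
tool_pos: [593.7, -4.0, 94.7]
orientation: [[0.0, 1.0, 0.002], [1.0, -0.0, -0.0], [-0.0, 0.002, -1.0]]
wrist_force: [0.4, -0.2, -0.9]
width: 32.1
```

>>> move_arm:
  series: "0 0 0.05 0;0 0 0.1 0;0 0 0.15 0;0 0 0.2 0;0 0 0.2 0;0 0 0.2 0"

```text
time: 14.2
tool_pos: [592.9, -4.1, 91.6]
orientation: [[0.0, 1.0, 0.0], [1.0, -0.0, -0.0], [-0.0, 0.0, -1.0]]
wrist_force: [1.1, 0.3, -1.1]
width: 32.3
```

>>> move_arm:
  series: "0 0 0.03 0;0 0 0.06 0;0 0 0.09 0;0 0 0.1 0;0 0 0.1 0"

```text
time: 14.7
tool_pos: [593.3, -4.0, 91.4]
orientation: [[0.0, 1.0, 0.001], [1.0, -0.0, -0.0], [-0.0, 0.001, -1.0]]
wrist_force: [-1.8, -0.2, 6.8]
width: 32.2
```

>>> move_arm:
  series: "0 0 0 0;0 0 0 0;0 0 0 0;0 0 0 0;0 0 0 0;0 0 0 0"
  grip: 5.5

```text
time: 15.3
tool_pos: [592.8, -4.1, 90.6]
orientation: [[-0.0, 1.0, -0.0], [1.0, 0.0, 0.0], [0.0, -0.0, -1.0]]
wrist_force: [0.4, -0.2, 0.5]
width: 55.0
```

>>> move_arm:
  series: "0 0 -1 0;0 0 -3 0;0 0 -7 0;0 0 -11 0;0 0 -13 0;0 0 -13 0;0 0 -13 0"
  grip: 8.7

```text
time: 16.0
tool_pos: [592.7, -4.2, 220.8]
orientation: [[0.0, 1.0, 0.001], [1.0, -0.0, -0.0], [-0.0, 0.001, -1.0]]
wrist_force: [-0.6, 0.2, -0.0]
width: 86.8
```

```bash
python3 - <<'E'
from h import *
go(451.5,-173.5,220,90)
E
```

```text
row: -16.93 -14.12 0.08 -0.0
```

>>> move_arm:
  series: "-16.9 -14.1 2 0;-16.9 -14.1 2 0;-16.9 -14.1 2 0;-16.9 -14.1 2 0;-16.9 -14.1 2 0;-16.9 -14.1 2 0;-16.9 -14.1 2 0;-16.9 -14.1 2 0"

```text
time: 16.8
tool_pos: [452.6, -171.6, 200.3]
orientation: [[-0.002, 1.0, -0.0], [1.0, 0.002, 0.001], [0.001, -0.0, -1.0]]
wrist_force: [0.4, 1.5, -0.1]
width: 86.5
```

```bash
python3 - <<'E'
from h import *
import cv2
go(451.5,-173.5,79,90)
a=eyes.read_camera("scene");cv2.imwrite("pics/s4.png",a)
A=cv2.resize(a[120:270,210:410],None,fx=4,fy=4,interpolation=2)
for q in[(451.5,-173.5,0,28),(593.3,-3.8,28,24.5),(602,97,28,28)]:
    c=circ("scene",*q)+[1.4,0]
    cv2.polylines(A,[((c-[210,120])*4+2).astype(int)],True,(0,255,0),1)
cv2.imwrite("pics/c4.png",A)
E
```

```text
row: -0.2 -0.11 12.13 0.002
```

View pics/c4.png

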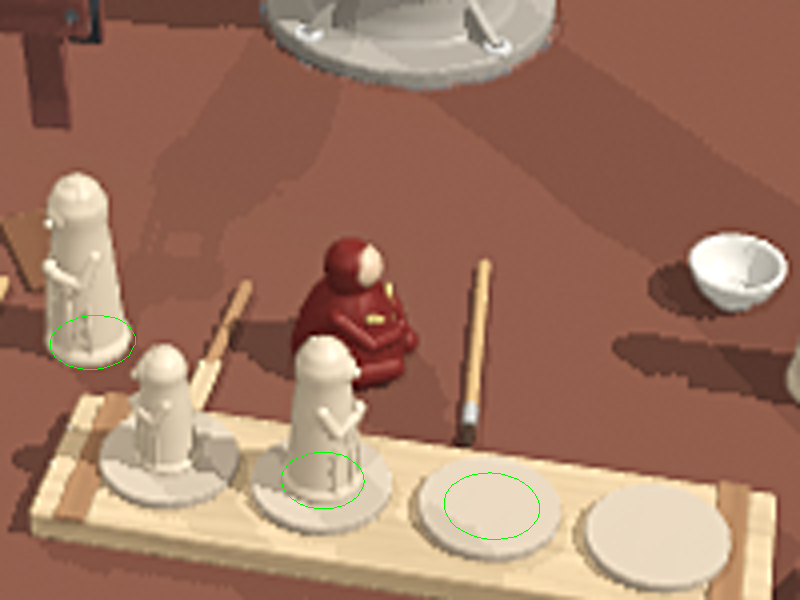

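>>> move_arm:
  series: "-0.2 -0.1 4 0;-0.2 -0.1 8 0;-0.2 -0.1 10.5 0;-0.2 -0.1 12 0;-0.2 -0.1 12 0;-0.2 -0.1 12 0"

```text
time: 17.45
tool_pos: [451.7, -174.1, 80.8]
orientation: [[-0.002, 1.0, 0.0], [1.0, 0.002, 0.001], [0.001, 0.0, -1.0]]
wrist_force: [0.3, -0.5, 0.1]
width: 86.8
```

>>> move_arm:
  series: "0 0 0 0;0 0 0 0;0 0 0 0;0 0 0 0;0 0 0 0;0 0 0 0;0 0 0 0;0 0 0 0"
  grip: 2.6
  squeeze: 18

```text
time: 18.25
tool_pos: [451.0, -175.0, 80.6]
orientation: [[0.0, 1.0, 0.0], [1.0, -0.0, 0.0], [0.0, 0.0, -1.0]]
wrist_force: [0.3, -0.5, -0.3]
width: 36.5
```

>>> move_arm:
  series: "0 0 0 0;0 0 0 0;0 0 0 0"

```text
time: 18.55
tool_pos: [450.9, -175.1, 80.6]
orientation: [[-0.0, 1.0, 0.0], [1.0, 0.0, -0.0], [-0.0, 0.0, -1.0]]
wrist_force: [1.0, -0.3, 0.0]
width: 36.5
```

>>> move_arm:
  series: "0 0 -1 0;0 0 -5 0;0 0 -10 0;0 0 -14.5 0;0 0 -14.5 0;0 0 -14.5 0"

```text
time: 19.15
tool_pos: [450.8, -175.2, 226.6]
orientation: [[0.0, 1.0, 0.001], [1.0, -0.0, -0.001], [-0.001, 0.001, -1.0]]
wrist_force: [0.2, 0.5, -1.7]
width: 36.6
```

>>> move_arm:
  series: "3 1.5 0 0;7 3.5 0 0;11.5 5.5 0 0;16 7.5 0 0;20 10 0 0;24 13 0 0;26.5 14.8 0 0;27.2 15.1 0 0"

```text
time: 19.95
tool_pos: [601.5, 101.1, 223.1]
orientation: [[-0.005, 1.0, -0.004], [1.0, 0.005, 0.002], [0.002, -0.004, -1.0]]
wrist_force: [-1.1, -0.1, -2.1]
width: 36.3
```

>>> move_arm:
  series: "0 0 0 0;0 0 0 0;0 0 0 0;0 0 0 0;0 0 0 0"

```text
time: 20.45
tool_pos: [601.7, 95.8, 225.8]
orientation: [[0.001, 1.0, 0.0], [1.0, -0.001, -0.001], [-0.001, 0.0, -1.0]]
wrist_force: [0.6, -0.3, -2.6]
width: 36.6
```

>>> move_arm:
  series: "0 0 3 0;0 0 6 0;0 0 9 0;0 0 10.3 0;0 0 10.8 0;0 0 11.1 0;0 0 11.3 0;0 0 11.4 0"

```text
time: 21.25
tool_pos: [602.6, 97.1, 112.7]
orientation: [[0.0, 1.0, 0.002], [1.0, -0.0, 0.0], [0.0, 0.002, -1.0]]
wrist_force: [0.5, -0.6, -2.1]
width: 36.5
```

>>> move_arm:
  series: "0 0 0 0;0 0 0 0"

```text
time: 21.45
tool_pos: [602.2, 97.0, 112.2]
orientation: [[0.0, 1.0, 0.001], [1.0, -0.0, 0.0], [0.0, 0.001, -1.0]]
wrist_force: [0.3, 0.5, -1.3]
width: 36.6
```

Need about 3.5 mm more, going slowly.

>>> move_arm:
  series: "0 0 0.06 0;0 0 0.12 0;0 0 0.18 0;0 0 0.24 0;0 0 0.3 0;0 0 0.3 0;0 0 0.3 0;0 0 0.3 0"

```text
time: 22.25
tool_pos: [601.9, 96.9, 108.7]
orientation: [[0.0, 1.0, 0.0], [1.0, -0.0, -0.0], [-0.0, 0.0, -1.0]]
wrist_force: [-0.1, 0.6, -0.3]
width: 36.6
```

>>> move_arm:
  series: "0 0 0.03 0;0 0 0.06 0;0 0 0.06 0;0 0 0.06 0"

```text
time: 22.65
tool_pos: [602.1, 97.1, 108.5]
orientation: [[0.0, 1.0, 0.001], [1.0, -0.0, 0.0], [0.0, 0.001, -1.0]]
wrist_force: [-1.1, -0.9, 6.0]
width: 36.6
```

>>> move_arm:
  series: "0 0 0 0;0 0 0 0;0 0 0 0;0 0 0 0;0 0 0 0;0 0 0 0"
  grip: 6

```text
time: 23.25
tool_pos: [601.8, 96.9, 108.0]
orientation: [[-0.0, 1.0, -0.0], [1.0, 0.0, -0.0], [-0.0, -0.0, -1.0]]
wrist_force: [-0.2, -0.2, -0.1]
width: 59.7
```

>>> move_arm:
  series: "0 0 -1 0;0 0 -3 0;0 0 -7 0;0 0 -11 0;0 0 -13 0;0 0 -13 0;0 0 -13 0"
  grip: 8.7

```text
time: 23.95
tool_pos: [601.7, 96.8, 238.2]
orientation: [[0.0, 1.0, 0.001], [1.0, -0.0, -0.0], [-0.0, 0.001, -1.0]]
wrist_force: [0.2, -1.0, 0.3]
width: 87.0
```

```bash
python3 - <<'E'
from h import *
go(433,311,225,150)
E
```

```text
row: 21.42 -16.88 1.3 -1.047
```

>>> move_arm:
  series: "21.4 -16.9 1 -1.05;21.4 -16.9 1 -1.05;21.4 -16.9 1 -1.05;21.4 -16.9 1 -1.05;21.4 -16.9 1 -1.05;21.4 -16.9 1 -1.05;21.4 -16.9 1 -1.05;21.4 -16.9 1 -1.05"

```text
time: 24.75
tool_pos: [431.5, 310.9, 226.5]
orientation: [[-0.869, 0.495, -0.003], [0.495, 0.869, -0.001], [0.002, -0.002, -1.0]]
wrist_force: [0.3, 0.2, -0.4]
width: 86.9
```

>>> move_arm:
  series: "0 0 0 0;0 0 0 0;0 0 0 0"

```text
time: 25.05
tool_pos: [433.2, 310.3, 227.7]
orientation: [[-0.866, 0.5, -0.0], [0.5, 0.866, -0.0], [-0.0, -0.0, -1.0]]
wrist_force: [-0.7, -0.1, 0.3]
width: 87.0
```

```bash
python3 - <<'E'
from h import *
import cv2
go(433,311,98,150)
a=eyes.read_camera("scene");cv2.imwrite("pics/s5.png",a)
A=cv2.resize(a[120:270,270:470],None,fx=4,fy=4,interpolation=2)
for q in[(433,311,0,31),(602,97,28,28),(613.5,195,28,31)]:
    c=circ("scene",*q)+[1.4,0]
    cv2.polylines(A,[((c-[270,120])*4+2).astype(int)],True,(0,255,0),1)
cv2.imwrite("pics/c5.png",A)
E
```

```text
row: 0.06 0.06 12.97 -0.0
```

View pics/c5.png

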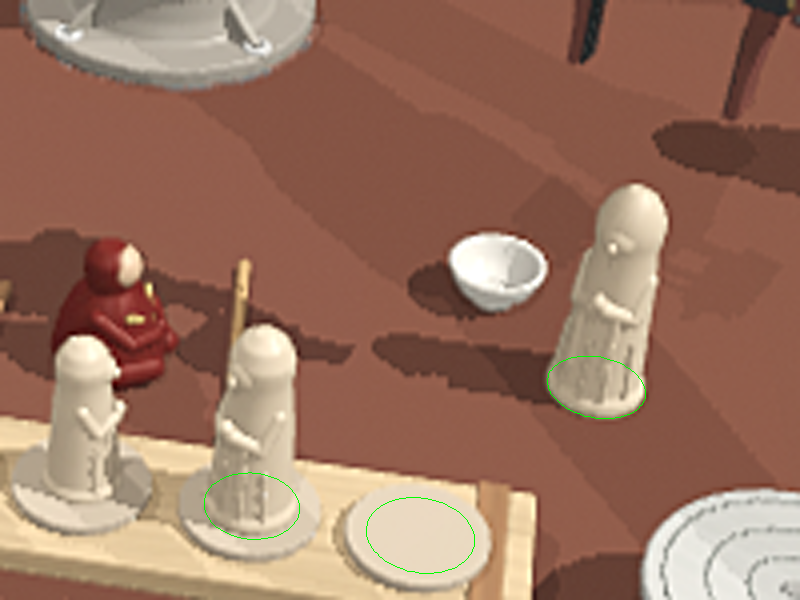

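>>> move_arm:
  series: "0 0 4 0;0 0 8 0;0 0 11 0;0 0 12.5 0;0 0 13 0;0 0 13 0"

```text
time: 25.7
tool_pos: [433.1, 311.3, 98.4]
orientation: [[-0.867, 0.498, 0.0], [0.498, 0.867, 0.0], [0.0, 0.0, -1.0]]
wrist_force: [-0.2, -0.9, -0.1]
width: 87.1
```

>>> move_arm:
  series: "0 0 0 0;0 0 0 0;0 0 0 0;0 0 0 0;0 0 0 0;0 0 0 0;0 0 0 0;0 0 0 0"
  grip: 3
  squeeze: 22

```text
time: 26.5
tool_pos: [432.9, 311.1, 98.1]
orientation: [[-0.867, 0.498, 0.0], [0.498, 0.867, 0.0], [-0.0, 0.0, -1.0]]
wrist_force: [1.2, 1.5, 1.0]
width: 40.0
```

>>> move_arm:
  series: "0 0 0 0;0 0 0 0;0 0 0 0"

```text
time: 26.8
tool_pos: [432.9, 311.1, 98.1]
orientation: [[-0.867, 0.497, 0.0], [0.497, 0.867, 0.0], [-0.0, 0.0, -1.0]]
wrist_force: [0.5, 1.5, 0.8]
width: 40.2
```

>>> move_arm:
  series: "0 0 -1 0;0 0 -4 0;0 0 -8 0;0 0 -12 0;0 0 -12 0;0 0 -12 0;0 0 -12 0"

```text
time: 27.5
tool_pos: [432.1, 309.7, 216.7]
orientation: [[-0.867, 0.498, -0.002], [0.498, 0.867, -0.002], [0.001, -0.003, -1.0]]
wrist_force: [-0.2, -0.3, -2.2]
width: 40.2
```

```bash
python3 - <<'E'
from h import *
print(robot.read_state()["tool_pos"]);go(613,193.5,213,90)
E
```

```text
[432.14321763 309.7356504  216.65627379]
row: -21.47 -1.08 0.36 1.05
```

>>> move_arm:
  series: "-2.5 -0.1 0 0.1;-6 -0.3 0 0.25;-9.5 -0.5 0 0.4;-13 -0.7 0 0.55;-16.5 -0.9 0 0.7;-19.5 -1.1 0 0.85;-21 -1.2 0 0.98;-21.5 -1.25 0 1.05"

```text
time: 28.3
tool_pos: [613.8, 190.4, 215.2]
orientation: [[0.008, 1.0, -0.003], [1.0, -0.008, -0.002], [-0.002, -0.003, -1.0]]
wrist_force: [-0.6, 0.9, -2.0]
width: 40.2
```

>>> move_arm:
  series: "0 0 0 0;0 0 0 0;0 0 0 0;0 0 0 0;0 0 0 0"

```text
time: 28.8
tool_pos: [612.8, 193.3, 218.0]
orientation: [[-0.001, 1.0, -0.0], [1.0, 0.001, -0.0], [-0.0, -0.0, -1.0]]
wrist_force: [0.0, -0.3, -3.1]
width: 40.2
```

>>> move_arm:
  series: "0 0 2 0;0 0 4 0;0 0 6 0;0 0 7.5 0;0 0 8.3 0;0 0 8.7 0;0 0 8.8 0;0 0 8.8 0"

```text
time: 29.6
tool_pos: [613.5, 193.4, 130.7]
orientation: [[-0.0, 1.0, 0.001], [1.0, 0.0, 0.0], [0.0, 0.001, -1.0]]
wrist_force: [-1.5, -0.7, -2.3]
width: 40.4
```

>>> move_arm:
  series: "0 0 0 0;0 0 0 0;0 0 0 0"

```text
time: 29.9
tool_pos: [613.3, 193.2, 130.4]
orientation: [[0.0, 1.0, 0.001], [1.0, -0.0, 0.0], [0.0, 0.001, -1.0]]
wrist_force: [-0.4, -0.4, -2.2]
width: 40.3
```

Target z is about 126; lowering slowly.

>>> move_arm:
  series: "0 0 0.06 0;0 0 0.12 0;0 0 0.18 0;0 0 0.24 0;0 0 0.3 0;0 0 0.35 0;0 0 0.38 0;0 0 0.38 0"

```text
time: 30.7
tool_pos: [613.1, 193.1, 126.2]
orientation: [[0.0, 1.0, 0.0], [1.0, -0.0, -0.0], [-0.0, 0.0, -1.0]]
wrist_force: [0.8, 0.6, -2.0]
width: 40.3
```

>>> move_arm:
  series: "0 0 0.03 0;0 0 0.06 0;0 0 0.06 0;0 0 0.06 0"

```text
time: 31.1
tool_pos: [613.3, 193.3, 126.1]
orientation: [[0.0, 1.0, 0.001], [1.0, -0.0, 0.0], [0.0, 0.001, -1.0]]
wrist_force: [-0.3, -0.5, 3.6]
width: 40.4
```

>>> move_arm:
  series: "0 0 0 0;0 0 0 0;0 0 0 0;0 0 0 0;0 0 0 0;0 0 0 0"
  grip: 6.5

```text
time: 31.7
tool_pos: [613.1, 193.1, 125.6]
orientation: [[0.0, 1.0, -0.0], [1.0, -0.0, -0.0], [-0.0, -0.0, -1.0]]
wrist_force: [-0.8, -0.7, -0.7]
width: 65.1
```

>>> move_arm:
  series: "0 0 -1 0;0 0 -3 0;0 0 -6 0;0 0 -9 0;0 0 -12 0;0 0 -12 0;0 0 -12 0"
  grip: 8.7

```text
time: 32.4
tool_pos: [613.4, 193.3, 246.7]
orientation: [[0.0, 1.0, 0.002], [1.0, -0.0, 0.0], [0.0, 0.002, -1.0]]
wrist_force: [-0.7, 0.0, 0.6]
width: 87.0
```

>>> move_arm:
  series: "4 -4 0 0;8 -8 0 0;12 -12 0 0;16 -15 0 0;20 -18 0 0;20 -18 0 0;20 -18 0 0;20 -18 0 0"

```text
time: 33.2
tool_pos: [433.1, 392.2, 244.5]
orientation: [[-0.0, 1.0, -0.001], [1.0, 0.0, -0.002], [-0.002, -0.001, -1.0]]
wrist_force: [-0.2, -0.9, -0.3]
width: 87.1
```

```bash
python3 - <<'E'
from h import *
import cv2
s=robot.read_state();print(s["time"],s["tool_pos"])
a=eyes.read_camera("scene");b=eyes.read_camera("top");cv2.imwrite("pics/s6.png",a)
A=cv2.resize(a[150:285,210:410],None,fx=4,fy=4,interpolation=2);B=cv2.resize(b[120:270,130:390],None,fx=3,fy=3,interpolation=2)
cv2.imwrite("pics/c6.png",A);cv2.imwrite("pics/t6.png",B)
E
```

```text
33.2 [433.13540786 392.21237969 244.52292436]
```

View pics/c6.png

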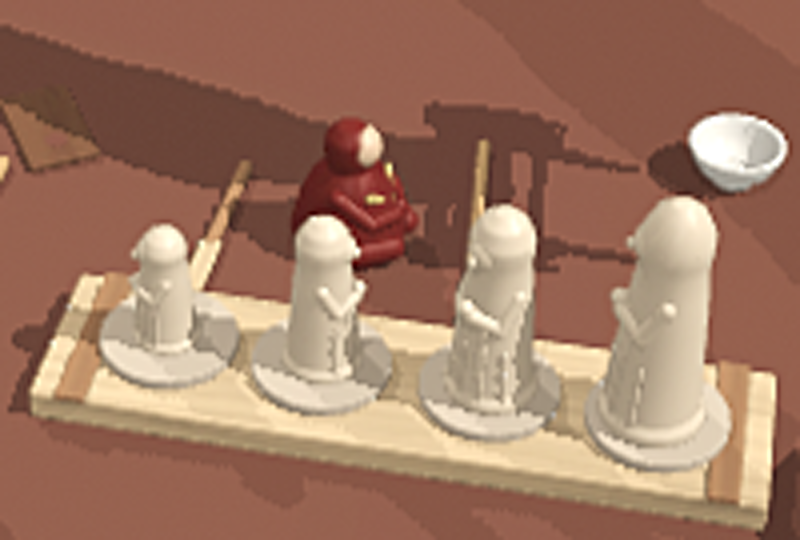

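View pics/t6.png

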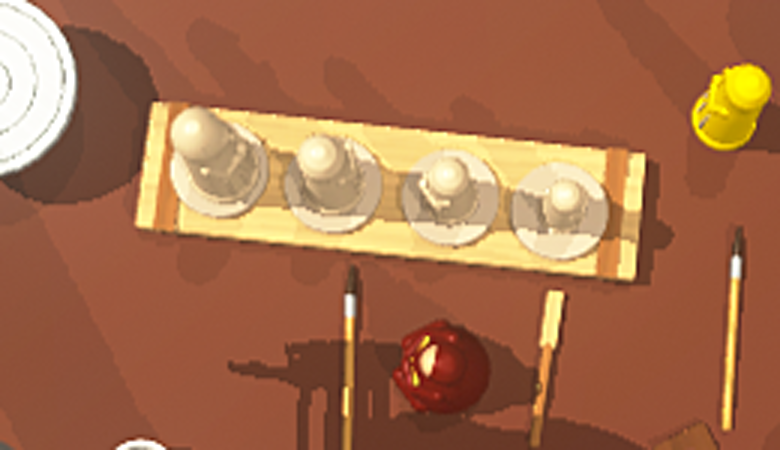

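The row is right: shortest to tallest towards the wheel, all upright, with the red figure unmoved. Last, an enlarged check of how well d and c are centred.

```bash
python3 - <<'E'
from h import *
import cv2
a=eyes.read_camera("scene");b=eyes.read_camera("top")
out=[]
for im,n,(x0,y0),off in((a,"scene",(230,195),1.4),(b,"top",(258,160),-.4)):
    A=cv2.resize(im[y0:y0+66,x0:x0+85],None,fx=9/2,fy=9/2,interpolation=2)
    A=cv2.convertScaleAbs(A,alpha=1.3,beta=-40)
    for x,y,r in((584.3,-97,21),(593,-4,24.5)):
        for rr,col in((r,(0,255,0)),(42,(255,0,0))):
            c=circ(n,x,y,28,rr)+[off,0];cv2.polylines(A,[((c-[x0,y0])*4.5+2).astype(int)],True,col,1)
    out.append(A)
cv2.imwrite("pics/c7.png",np.hstack(out))
E
```

```text
(no output)
```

View pics/c7.png

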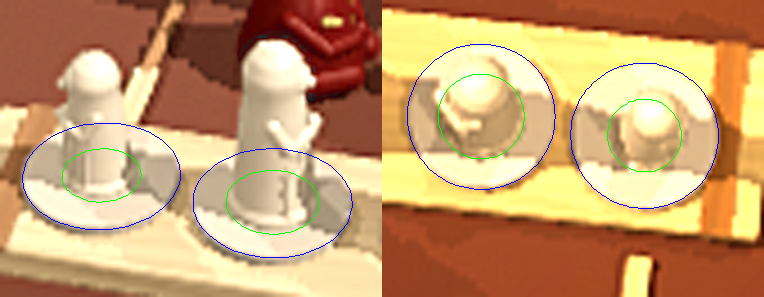

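```bash
python3 -c "
from rig import robot
print(robot.finish_job(), robot.read_state()['time'])"
```

```text
the job is handed in; nothing more can be done
the job is handed in; nothing more can be done
```

The four bare figures now stand upright along the ware board, each on its own disc. From the banding-wheel end they run fig_a, fig_b, fig_c, fig_d, tallest to shortest. I handed the job in at about 33 s.

- **Handling:** I placed them in the order d, c, b, a, lowering slowly. The highest touchdown force I read at the wrist was about 7 N. The gripper was lifted clear before handing in.
- **Final checks:** Both cameras showed all four standing and the red seated figure where it was.
- **Centring:** The figures sit within about 3–4 mm of their disc centres. I checked c and d with enlarged overlays of both views; a and b I only judged by eye from the final pictures.
- **Disagreements:** The scene camera read about 3 mm too far in y compared with the gripper's known position, so I corrected for that. In the last overlay, fig_d's foot looked up to about 4 mm towards the robot, which I left as it was.

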